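# Check a used votive dish with the infrared thermometer, then stack it away

### The arm

A 6-joint arm with a two-finger parallel gripper is mounted at the origin on the work surface. World frame = base frame: x ahead of the robot, y to its left, z up, the work surface at z = 0. Lengths are in mm, angles in rad, forces in N, time in s.
With the tool pointing down it reaches from about 350 to 775 mm from the base axis. Payload 7.3 kg.
Tool frame: the origin (TCP) lies on the centre line of the jaws, within the pads' length; the fingertips stand 14 mm ahead of it and the grasp point (between the pads) lies 5 mm behind it; z points along the fingers, y is the line along which they close (so a half turn about z gives the same grasp; the last joint's range is limited). The gripper opens to 92 mm and grips with 3 to 60 N. Pads are 19 mm wide; open, the fingers measure 130 mm over their backs; the gripper's body (75 mm by 190 mm) begins 47 mm behind the grasp point.
Start: joints at [1.199, 0.342, 1.524, -0, 1.275, -0.146], TCP at [117.523, 511.695, 240.741] pointing down, gripper open.
Joint ranges: [-2.53, 2.53], [-0.77, 2.02], [0.04, 2.7], [-1, 4.14], [0.28, 2.66], [-3.11, 3.11]. Speed limits (rad/s): [2.57, 2.57, 3.14, 3.14, 3.14, 3.14].

### API

Orientations are given as [roll, pitch, yaw] about the fixed x, y, z axes, in that order (R = Rz(yaw) Ry(pitch) Rx(roll)).
In Python, from plant import get_obs, capture, bot, spot_in, trace, pinpoint gives the robot as it stands.
- The arm moves only by the tool play_rows, never from a script. Its argument "rows" is a list of rows, each a list of 2 entries, a list of its own where there are three numbers: the shift along the world's x, y, z in units of 3 cm (1.0 is 3 cm), then the turn, a rotation vector about the world's x, y, z in units of 8 degrees (1.0 is 8 degrees). A call has 1 to 12 rows; each row shifts and turns the commanded pose from where the row before left it; what a row does not reach is not made up. A row lasts 1/8 s, in which the tool goes at most 62.5 mm and 10.7 degrees, less where a joint would pass 70% of its speed; a pose out of reach is approached as far as the arm can. A call with a number of a shift or a turn outside -1 to 1 is refused whole. A call with a gripper value outside its range is refused whole. "hand" is the opening, from -1 (shut) to 1 (fully open), set as the call begins (left out, the last holds). The fingers move at their own pace and stop on an object; the grip force is fixed at half the most. Time passes only in rows, so rows that do not move let the fingers close. It gives the time, the measured TCP pose, the force, the opening and the grip force at its end, in the units of the state.
- get_obs(): the state, without advancing time (a new reading comes with each control period).
- capture(name): name is "scene" or "top" or "wrist"; returns a dict with "frame" (400x640x3 uint8, red, green, blue), "fov_y" (degrees; the focal length in pixels is half the picture's height over the tangent of half this angle, whatever the lens; pixels are square), "cx", "cy" (the principal point, pixels), "dist" ([k1, k2, p1, p2, k3] as OpenCV has them; the pictures are not rectified), "rvec" (rotation vector, rad) and "tvec" (3), from world to camera coordinates, as OpenCV has them; the wrist camera has in their place "hand_eye" (4x4, takes a point from camera to tool coordinates, whose origin is the TCP and whose axes are the flange's). Camera axes: x right, y down, z forward; pixel columns grow to the right and rows downward; lengths in mm; the calibration is good to about 2 mm. A picture is of the moment at which its call begins: read the wrist's pose just before it. There is no depth.
- bot.close_job(): hands the job in; it is judged then, once.
Trained networks look in the newest picture that a camera, given by its name, has taken for a name from the list of things; names that differ only in an ending like _2 or _b are one class to them, and where a whole thing is asked for, a point or a joint stands for the part that bears it (a point fixed in the world has none). Each returns a list of dicts, best first, with "p" (0 to 1); they miss things now and then, are a little off and sometimes report something else, mostly with a low value. They report only what shows in the picture. A call takes as long as a camera call. They do not tell look-alikes from the thing itself.
- spot_in(query, camera): "at" ([row, column] in pixels, amid what is visible of it).
- trace(query, camera): "mask" (400x640 bool, what is visible of it) and "at" ([row, column] in pixels, amid what is visible of it).
- pinpoint(query, camera): "at" ([row, column] in pixels: a listed point, or the origin of a listed thing).
The state is a dict: "time": time; "joint_positions": joint angles; "dq": joint speeds; "tau": joint torques, N m; "tool_pos": TCP position; "tcp_rot": TCP orientation; "contact_force": force on the tool from outside, world axes, zero at the start; "moment": the same for the moment, N m; "grip_width": finger opening in mm; "finger_force": force on a finger pad.
Only numpy, scipy, OpenCV 4.12 (cv2) and the standard library are available. Lean on these libraries where they do the work, as an engineer would, in place of code of your own. Each camera call takes 0.05 s, during which the arm holds its last target. There are 200 camera calls.

### The job

Before the amber votive dish is put away, check that it has cooled: pick up the yellow infrared thermometer and, without touching the dish, point its nose down into the middle of the dish's mouth at a slant of about 40 degrees or steeper, the lens about 10 cm from the mouth, and hold it steady for a good second. Lay the thermometer back flat on the middle of its grey mat, on the same side as before, and only then move the amber dish: nest it upright and fully home in the clear dish on the cork coaster, which stays on the coaster. It is all glass, so set it down gently, and leave everything else standing where it is.

Things in the scene. Friction and masses are not known exactly. Their poses are not given: they have to be found in the camera images.
- thermo: Pistol-shaped infrared thermometer lying on its side, 200 g; origin on its underside below the barrel axis, z up. Yellow barrel along x: x -65 to 60 mm, y -20 to 20, z 0 to 36; black round nose, 35 mm across, on to x 85. Black handle 34 mm wide, 30 high, from the barrel's rear (x -52) to y -108; red trigger x -31 to -21. Centre of mass near (-8,-13,18). Grasp across the barrel at x -5 to 30
- nose (a point): Centre of the thermometer's lens, at (85, 0, 18) mm in its frame; same axes: it looks along +x
- thermo_mid (a point): Point on the thermometer's underside at (10, -40, 0) mm in its frame: the middle of its footprint
- mat: Flat grey mat 200 x 170 x 4 mm, fixed, the thermometer's place; origin at the centre of its underside, x along its length
- used_dish: Amber glass votive dish, round, open, 60 mm high, 160 g; origin at the centre of its underside, z up. Body tapers from 38 mm across at the foot to 56 at 36 mm up; then a step out to an upright band, 66 mm across, 36 to 60 mm up (grasp here), inside 60 across. Two bystanders stand close by either side along its x axis: grasp it along its y
- used_mouth (a point): Centre of the amber dish's mouth, 60 mm above its underside
- base_dish: Clear glass votive dish, same shape and frame as the amber one, standing on the coaster. Nested, the step of the upper dish rests on the rim of this one: the upper underside lies 24 mm above the lower's underside
- base_mouth (a point): Centre of the clear dish's mouth, 60 mm above its underside
- coaster: Square cork coaster 98 x 98 mm, 6 mm thick, fixed; origin at the centre of its underside
- flashlight: Bystander, leave it be: black compact flashlight standing on its tail, 37 mm across, 95 mm high, origin at the centre of its underside
- bike_light: Bystander, leave it be: white bike light standing upright, 34 x 40 x 78 mm, origin at the centre of its underside
- power_bank: Bystander, leave it be: mint green power bank lying flat, 70 x 140 x 22 mm, origin at the centre of its underside
- keys: Bystander, leave it be: steel carabiner with two keys, lying flat, 8 mm high, from x=-92 to +44 mm, 60 mm wide
- soap: Bystander, leave it be: blue soap bottle, 60 mm across, 165 mm high, origin at the centre of its underside
- jar: Bystander, leave it be: white jar with wooden lid, 64 mm across, 80 mm high, close to the coaster, origin at the centre of its underside
- tin: Bystander, leave it be: green tin, 72 mm across, 100 mm high, origin at the centre of its underside
There are look-alikes about, which are no part of the job. There is more than one size of the thermo; the one meant has the size given above.

How it is judged:
By the outcome, as a careful person would: the job done as asked, in the order asked, and still so for the second after the job is handed in, with the robot touching nothing.
It also fails if it takes over 64 s, if anything falls off the work surface, if the arm or the gripper's body presses on something with over 40 N, if the wrist force passes 120 N, or if a joint passes its speed limit or range.

## Working session

There is one attempt and no reset: what is moved stays moved. The work goes in short steps, Python scripts to look and compute and a tool call to move; the robot and the scene stay as the last step left them, time stands still between calls to the robot, and variables do not carry over. Pictures are saved under pics/ and viewed, at most 10 in all, crops included, and the job is handed in when it is done.

Besides the shell and the picture viewer there is one more tool, called after "Request:" as a command line: name --argument value ..., lists and objects as JSON in quotes. play_rows: Moves the arm, as the interface text tells. Shifts and turns lie within -1 to 1; 1 stands for 3 cm of shift or 8 degrees of turn. Its arguments: {"type":"object","properties":{"rows":{"type":"array"},"hand":{"type":"number"}},"required":["rows"]}

```bash
ls; mkdir -p pics; cat > h.py <<'E'
import numpy as np,cv2
from plant import get_obs,capture,bot,spot_in,trace,pinpoint
from scipy.spatial.transform import Rotation as R
def cam(name):
    o=get_obs();c=capture(name);f=200/np.tan(np.radians(c["fov_y"])/2)
    K=np.array([[f,0,c["cx"]],[0,f,c["cy"]],[0,0,1.]]);D=np.array(c["dist"],float)
    if "hand_eye" in c:
        T=np.eye(4);T[:3,:3]=R.from_euler('xyz',o["tcp_rot"]).as_matrix();T[:3,3]=o["tool_pos"]
        W=np.linalg.inv(T@np.array(c["hand_eye"]));r=cv2.Rodrigues(W[:3,:3])[0];t=W[:3,3]
    else: r=np.array(c["rvec"],float);t=np.array(c["tvec"],float)
    return dict(img=c["frame"],K=K,D=D,r=r.reshape(3,1),t=t.reshape(3,1))
def ray(c,at):
    p=cv2.undistortPoints(np.array([[[at[1],at[0]]]],float),c["K"],c["D"])[0,0]
    M=cv2.Rodrigues(c["r"])[0];return (-M.T@c["t"]).ravel(),M.T@np.array([p[0],p[1],1])
def onz(c,at,z):
    o,d=ray(c,at);return o+d*(z-o[2])/d[2]
def proj(c,P): return cv2.projectPoints(np.array(P,float).reshape(-1,3),c["r"],c["t"],c["K"],c["D"])[0][:,0]
def save(n,im): cv2.imwrite("pics/"+n+".png",im[...,::-1])
E
python3 - <<'E'
from h import *
for n in["top","scene"]:
    c=cam(n);save(n,c["img"]);print(n,ray(c,[200,320]))
    for q in "thermo nose thermo_mid mat used_dish used_mouth base_dish base_mouth coaster flashlight bike_light power_bank keys soap jar tin".split():
        zs=dict(nose=18,used_mouth=60,base_mouth=66).get(q,0)
        for d in pinpoint(q,n)[:3]:
            if d["p"]>.2: print(q,round(d["p"],2),np.round(d["at"]),np.round(onz(c,d["at"],zs)[:2]))
E
```

```text
pics
top (array([ 380.91159267,   75.18802084, 1593.33841114]), array([ 0.09022292,  0.0113532 , -0.99587524]))
thermo 0.97 [278. 261.] [259. 288.]
thermo 0.95 [198. 244.] [529. 354.]
thermo 0.93 [261. 194.] [314. 515.]
nose 0.73 [277. 296.] [267. 168.]
nose 0.63 [177. 255.] [601. 313.]
nose 0.6 [278. 185.] [258. 536.]
thermo_mid 0.89 [258. 184.] [325. 549.]
thermo_mid 0.63 [293. 268.] [211. 264.]
mat 0.78 [200. 254.] [523. 320.]
used_dish 0.72 [168. 447.] [ 640. -338.]
used_dish 0.53 [189. 334.] [562.  45.]
used_mouth 0.65 [188. 337.] [558.  36.]
base_dish 0.73 [197. 446.] [ 539. -331.]
base_mouth 0.78 [191. 451.] [ 552. -332.]
base_mouth 0.4 [126. 349.] [765.   1.]
base_mouth 0.32 [195. 352.] [537. -13.]
coaster 0.97 [198. 440.] [ 537. -313.]
flashlight 0.64 [182. 316.] [587. 106.]
bike_light 0.48 [197. 357.] [536. -32.]
power_bank 0.82 [239. 363.] [395. -53.]
keys 0.49 [129. 404.] [ 773. -191.]
soap 0.64 [127. 294.] [777. 187.]
soap 0.62 [166. 448.] [ 646. -340.]
jar 0.78 [165. 447.] [ 648. -337.]
tin 0.64 [126. 348.] [784.  -2.]
scene (array([ 844.42661274, -508.76873342,  937.12
[... 417 characters left out ...]
]
used_dish 0.79 [228. 327.] [563.  50.]
used_mouth 0.76 [217. 326.] [565.  40.]
used_mouth 0.6 [222. 425.] [787. 149.]
base_dish 0.82 [347. 239.] [ 545. -323.]
base_dish 0.54 [215. 326.] [541.  82.]
base_dish 0.48 [348. 241.] [ 551. -322.]
base_mouth 0.8 [336. 235.] [ 545. -322.]
base_mouth 0.49 [216. 325.] [563.  39.]
coaster 0.64 [345. 241.] [ 547. -317.]
flashlight 0.61 [219. 348.] [598. 100.]
bike_light 0.73 [247. 305.] [543. -30.]
bike_light 0.48 [278. 396.] [779.   1.]
bike_light 0.44 [347. 242.] [ 550. -321.]
power_bank 0.67 [229. 252.] [395. -50.]
keys 0.93 [345. 364.] [ 784. -185.]
soap 0.87 [222. 425.] [783. 193.]
jar 0.92 [376. 280.] [ 656. -331.]
tin 0.56 [278. 397.] [783.   4.]
```

```bash
python3 - <<'E'
from h import *
a=cv2.imread("pics/top.png")[...,::-1]
save("t1",cv2.resize(a[100:310,160:480],(800,525),interpolation=cv2.INTER_CUBIC))
save("t2",cv2.resize(a[150:310,160:320],(600,600),interpolation=cv2.INTER_CUBIC))
b=cv2.imread("pics/scene.png")[...,::-1]
save("s1",cv2.resize(b[60:400,180:480],(529,600),interpolation=cv2.INTER_CUBIC))
E
```

```text
(no output)
```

View pics/t1.png

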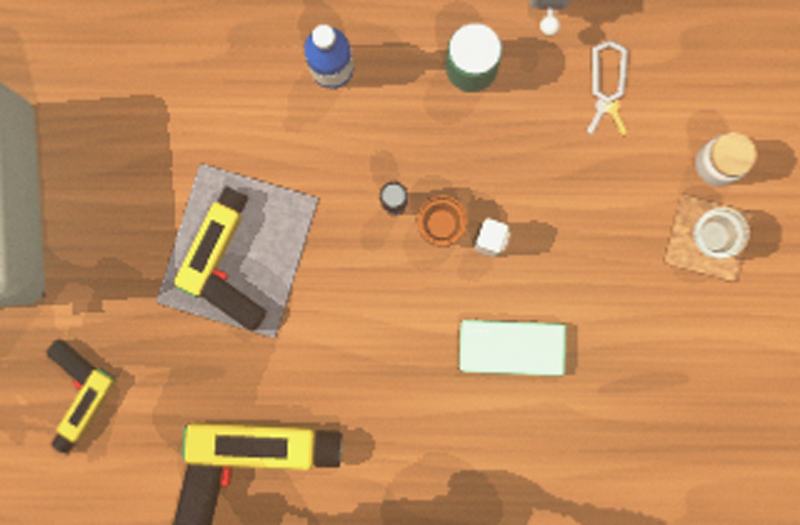

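View pics/s1.png

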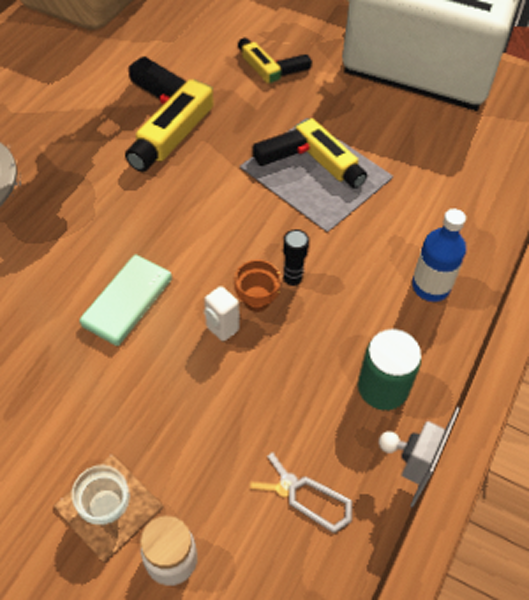

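View pics/t2.png

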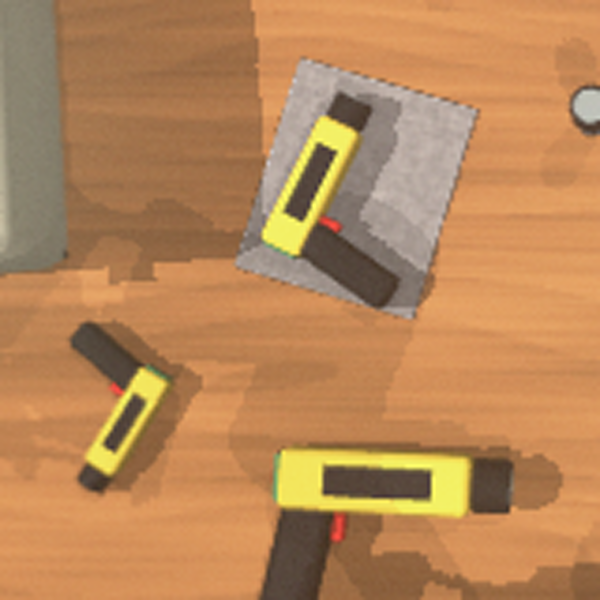

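The three thermometers in `top` (row, column) are at (198,244) on the mat, about 150 mm long, (278,261), about 220 mm long, and (261,194), about 120 mm long. The one on the mat fits, because 65+85 = 150 mm. The crops confirm it: nose up and right, handle down and right. In `top`, the amber dish is at (189,335) between the flashlight (182,316) and the bike light (197,357). The clear dish is at (193,448) on the coaster.

```bash
python3 - <<'E'
from h import *
o=get_obs();Rm=R.from_euler('xyz',o["tcp_rot"]).as_matrix();print(o["time"],o["tcp_rot"]);print(Rm.round(3))
print(np.array(capture("wrist")["hand_eye"]).round(3))
c=cam("top");trace("thermo","top")
im=c["img"].astype(int);
ye=((im[...,0]>140)&(im[...,1]>130)&(im[...,2]<110)).astype(np.uint8)
n,l,s,ce=cv2.connectedComponentsWithStats(ye)
for i in range(1,n):
    if s[i,4]>40:
        pts=np.argwhere(l==i);W=np.array([onz(c,p,36)[:2] for p in pts])
        print(s[i],ce[i],cv2.minAreaRect(W.astype(np.float32)))
E
```

```text
1.7 [3.14147675e+00 3.81777384e-05 2.91577375e+00]
[[-0.975  0.224  0.   ]
 [ 0.224  0.975  0.   ]
 [-0.     0.    -1.   ]]
[[ 1.00000e-03 -9.68000e-01 -2.51000e-01  6.85180e+01]
 [ 1.00000e+00  1.00000e-03  0.00000e+00  1.35200e+00]
 [-0.00000e+00 -2.51000e-01  9.68000e-01 -1.43836e+02]
 [ 0.00000e+00  0.00000e+00  0.00000e+00  1.00000e+00]]
[   112      0    528    400 110611] [393.94882968 177.41695672] ((549.9635009765625, -88.96307373046875), (1329.4652099609375, 1770.6104736328125), 0.0998440682888031)
[ 90 115  16  85 285] [ 97.9122807  166.35438596] ((659.32958984375, 830.104248046875), (44.05327224731445, 285.0050048828125), 87.70748901367188)
[400 120   8  18 111] [403.67567568 128.06306306] ((766.2431030273438, -185.08953857421875), (58.12999725341797, 23.450044631958008), 0.3693791627883911)
[101 145   6  26  68] [103.63235294 157.91176471] ((657.4039916992188, 819.0841064453125), (13.568325996398926, 84.89129638671875), 88.75658416748047)
[  3 172  18  39 406] [ 11.68965517 189.09605911] ((541.4414672851562, 1118.4351806640625), (126.74839782714844, 53.87387466430664), 0
[... 688 characters left out ...]
107422, -112.44219970703125), (88.92789459228516, 82.60661315917969), 70.069580078125)
[272 309  11   6  42] [276.88095238 312.19047619] ((156.9537353515625, 228.42796325683594), (15.88483715057373, 32.4475212097168), 0.7089378237724304)
[430 354  41  31 501] [452.14371257 369.7005988 ] ((-21.83449935913086, -327.60247802734375), (60.289527893066406, 146.81666564941406), 44.25712966918945)
[613 369  27  16 404] [625.68316832 376.39356436] ((-22.427141189575195, -871.2615966796875), (45.15677261352539, 82.45672607421875), 1.656304121017456)
[135 378  34   8 174] [150.82183908 381.36206897] ((-65.63523864746094, 624.4284057617188), (21.455535888671875, 104.25638580322266), 0.44016680121421814)
```

Request:
play_rows --rows '[[[1, -0.5, 0], [0, 0, -0.15]], [[1, -0.5, 0], [0, 0, -0.15]], [[1, -0.5, 0], [0, 0, -0.15]], [[1, -0.5, 0], [0, 0, -0.15]], [[1, -0.5, 0], [0, 0, -0.15]], [[1, -0.5, 0], [0, 0, -0.15]], [[1, -0.5, 0], [0, 0, -0.15]], [[1, -0.4, 0], [0, 0, -0.15]], [[1, -0.4, 0], [0, 0, -0.15]], [[1, -0.4, 0], [0, 0, -0.1]], [[1, -0.4, 0], [0, 0, -0.1]], [[1, -0.4, 0], [0, 0, 0]]]' --hand 1

```text
time: 3.35
tool_pos: [478.5, 346.2, 240.7]
tcp_rot: [3.141, -0.0, 2.699]
contact_force: [-0.0, 0.2, 0.2]
grip_width: 91.8
finger_force: 0.0
```

Request:
play_rows --rows '[[[0.8, 0, 0], [0, 0, 0]], [[0, 0, 0], [0, 0, 0]], [[0, 0, 0], [0, 0, 0]]]'

```text
time: 3.72
tool_pos: [500.8, 346.8, 240.5]
tcp_rot: [-3.141, -0.001, 2.7]
contact_force: [0.1, 0.3, 0.5]
grip_width: 92.0
finger_force: 0.0
```

```bash
cat > th.py <<'E'
from h import *
o=get_obs();c=cam("wrist");print(o["time"],np.round(o["tool_pos"],1),np.degrees(o["tcp_rot"]).round(1),np.round(o["joint_positions"],2))
for q,z in (("nose",22),("thermo_mid",4),("thermo",4)):
    for d in pinpoint(q,"wrist")[:2]: print(q,round(d["p"],2),np.round(d["at"]),onz(c,d["at"],z).round(1))
im=c["img"].astype(int)
ye=((im[...,0]>130)&(im[...,1]>115)&(im[...,2]<100)&(im[...,0]-im[...,1]<50)).astype(np.uint8)
n,l,s,ce=cv2.connectedComponentsWithStats(ye)
for i in range(1,n):
    if s[i,4]>800:
        W=np.array([onz(c,p,40)[:2] for p in np.argwhere(l==i)])
        print(s[i],cv2.minAreaRect(W.astype(np.float32)))
save("w%d"%(o["time"]*10),c["img"])
E
python3 th.py; ls pics
```

```text
3.725 [500.8 346.8 240.5] [-180.    -0.   154.7] [ 0.48  0.5   1.28  0.    1.37 -0.65]
nose 0.89 [52. 76.] [261.3 168.9  22. ]
nose 0.81 [266. 335.] [600.1 316.2  22. ]
thermo 0.64 [193. 335.] [522.9 352.7   4. ]
thermo 0.56 [  6. 179.] [267.2 288.6   4. ]
[  81    0  125   52 2958] ((281.4966735839844, 255.0187225341797), (126.72917938232422, 48.49843215942383), 61.819252014160156)
[ 505   26  114  146 2466] ((520.6420288085938, 630.6854248046875), (136.64743041992188, 119.24459838867188), 5.265765190124512)
[ 319  138   39  114 3140] ((520.5178833007812, 355.7857971191406), (40.136138916015625, 124.19233703613281), 64.52177429199219)
s1.png
scene.png
t1.png
t2.png
top.png
w37.png
```

```bash
python3 - <<'E'
from h import *
c=cam("wrist");im=c["img"].astype(int);m=trace("mat","wrist");
for d in m[:1]:
    mk=d["mask"];print(d["p"],mk.sum())
hsv=cv2.cvtColor(c["img"],cv2.COLOR_RGB2HSV)
g=((hsv[...,1]<60)&(hsv[...,2]>40)).astype(np.uint8)
g=cv2.morphologyEx(g,cv2.MORPH_OPEN,np.ones((3,3)))
n,l,s,ce=cv2.connectedComponentsWithStats(g)
for i in range(1,n):
    if s[i,4]>2000:
        W=np.array([onz(c,p,4)[:2] for p in np.argwhere(l==i)]);print(s[i],cv2.minAreaRect(W.astype(np.float32)))
W=np.array([onz(c,p,4)[:2] for p in np.argwhere(mk)]);print(cv2.minAreaRect(W.astype(np.float32)))
E
```

```text
0.6 13286
[  138   109   371   192 25445] ((537.5502319335938, 329.3316650390625), (482.345703125, 235.4231719970703), 65.77173614501953)
[ 523  253  114   59 3138] ((775.0430297851562, 599.4305419921875), (157.786376953125, 81.25334167480469), 65.2895278930664)
[  11  254  115   65 5796] ((487.7297058105469, -25.908172607421875), (157.1837921142578, 93.08094024658203), 64.52406311035156)
[   0  342  134   55 2404] ((566.330322265625, -129.67994689941406), (264.23468017578125, 90.755859375), 86.2289810180664)
[ 407  344  233   56 7954] ((895.9071655273438, 498.79931640625), (378.02484130859375, 92.56246948242188), 64.7153091430664)
((517.4036865234375, 320.6506652832031), (170.764404296875, 187.2327117919922), 74.0845947265625)
```

View pics/w37.png

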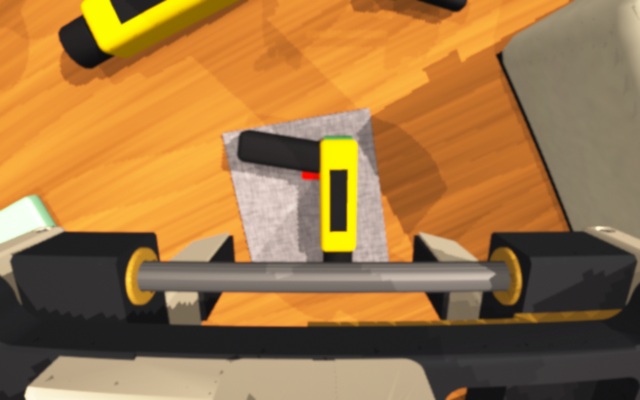

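Request:
play_rows --rows '[[[0.5, 0.1, -0.9], [0, 0, 0]], [[0.5, 0.05, -0.9], [0, 0, 0]], [[0, 0, -1], [0, 0, 0]], [[0, 0, -1], [0, 0, 0]], [[0, 0, -1], [0, 0, 0]], [[0, 0, -0.8], [0, 0, 0]], [[0, 0, -0.7], [0, 0, 0]], [[0, 0, -0.5], [0, 0, 0]], [[0, 0, -0.3], [0, 0, 0]], [[0, 0, 0], [0, 0, 0]], [[0, 0, 0], [0, 0, 0]]]'

```text
time: 5.4
tool_pos: [532.0, 351.5, 28.5]
tcp_rot: [3.14, 0.001, 2.699]
contact_force: [-1.1, -0.8, 0.3]
grip_width: 92.0
finger_force: 0.0
```

The wrist view shows the right thermometer on the mat: barrel at columns 320–357, handle to the left. The gripper hides the far end.

Request:
play_rows --rows '[[[0, 0, -0.2], [0, 0, 0]], [[0, 0, 0], [0, 0, 0]]]'

```text
time: 5.65
tool_pos: [531.3, 351.1, 21.5]
tcp_rot: [-3.141, -0.0, 2.699]
contact_force: [0.6, -0.1, 0.6]
grip_width: 92.0
finger_force: 0.0
```

Request:
play_rows --rows '[[[0, 0, 0], [0, 0, 0]], [[0, 0, 0], [0, 0, 0]], [[0, 0, 0], [0, 0, 0]], [[0, 0, 0], [0, 0, 0]], [[0, 0, 0], [0, 0, 0]], [[0, 0, 0], [0, 0, 0]]]' --hand -1

```text
time: 6.4
tool_pos: [531.5, 351.1, 21.7]
tcp_rot: [-3.141, -0.0, 2.699]
contact_force: [-0.3, -0.0, 0.9]
grip_width: 39.6
finger_force: 30.0
```

```bash
python3 - <<'E'
from h import *
a=cv2.imread("pics/top.png");c=cam("top")
C=np.array([[300,60],[475,110],[415,318],[237,267]])/3.75
W=np.array([onz(c,[150+y-.4,160+x-.4],4)[:2] for x,y in C]);print(W.round(1),W.mean(0),np.linalg.norm(np.diff(W,axis=0),axis=1))
for q,z in (("used_mouth",60),("base_mouth",66)):
    for d in pinpoint(q,"top")[:2]: print(q,d["p"],onz(c,d["at"],z).round(1))
for q in ("used_dish","base_dish"):
    for d in trace(q,"top")[:2]:
        pts=np.argwhere(d["mask"]);W=np.array([onz(c,p,60 if q[0]=='u' else 66)[:2] for p in pts]);print(q,d["p"],W.mean(0),cv2.minEnclosingCircle(W.astype(np.float32)))
        if d["p"]>.5: print(np.array([d["mask"].any(0).nonzero()[0][[0,-1]],d["mask"].any(1).nonzero()[0][[0,-1]]]))
E
```

```text
[[640.2 369.7]
 [595.8 209.2]
 [406.7 259.7]
 [450.8 421.3]] [523.34943509 314.97977012] [166.56994502 195.78012827 167.57386635]
used_mouth 0.89 [560.9  36.1  60. ]
base_mouth 0.54 [ 542.4 -333.5   66. ]
base_mouth 0.44 [506.5 309.1  66. ]
used_dish 0.57 [558.69520103  39.43944991] ((558.4151000976562, 40.33408737182617), 32.84413146972656)
[[327 346]
 [179 198]]
base_dish 0.71 [ 546.32429666 -323.80985292] ((546.662109375, -323.9212646484375), 35.20193099975586)
[[438 459]
 [183 203]]
```

Request:
play_rows --rows '[[[0, 0, 0.3], [0, 0, 0]], [[0, 0, 0.7], [0, 0, 0]], [[0, 0, 1], [0, 0, 0]], [[0, 0, 1], [0, 0, 0.64]], [[-0.15, -0.5, 1], [0, 0, 0.64]], [[-0.3, -1, 1], [0, 0, 0.64]], [[-0.3, -1, 0.63], [0, 0, 0.64]], [[-0.3, -1, 0], [0.087, 0.99, 0]], [[-0.3, -1, 0], [0.087, 0.99, 0]], [[-0.3, -1, 0], [0.087, 0.99, 0]], [[-0.3, -1, 0], [0.087, 0.99, 0]]]'

```text
time: 8.02
tool_pos: [473.2, 155.3, 191.5]
tcp_rot: [3.139, -0.557, 3.058]
contact_force: [0.5, -0.0, -2.2]
grip_width: 39.9
finger_force: 30.0
```

```bash
python3 -c "
from h import *
o=get_obs();print(o['time'],np.round(o['tool_pos'],1),np.round(o['joint_positions'],2),o['grip_width'],o['finger_force'],R.from_euler('xyz',o['tcp_rot']).as_matrix().round(3))"
```

```text
8.025 [473.2 155.3 191.5] [ 0.1   0.65  1.28  0.1   1.76 -1.39] 39.932862701025904 29.962285459041595 [[-0.846  0.085 -0.527]
 [ 0.071  0.996  0.047]
 [ 0.529  0.003 -0.849]]
```

Request:
play_rows --rows '[[[-0.3, -1, 0], [0.087, 0.99, 0]], [[-0.3, -1, 0], [0.087, 0.99, 0]], [[-0.3, -1, 0], [0, 0, 0]], [[-0.1, -0.54, 0], [0, 0, 0]], [[0, 0, 0], [0, 0, 0]], [[0, 0, 0], [0, 0, 0]]]'

```text
time: 8.78
tool_pos: [443.3, 50.9, 191.1]
tcp_rot: [3.138, -0.831, 3.059]
contact_force: [-0.1, 0.7, -2.7]
grip_width: 39.7
finger_force: 30.0
```

```bash
cat > p.py <<'E'
from h import *
o=get_obs();Rm=R.from_euler('xyz',o["tcp_rot"]).as_matrix();P=np.array(o["tool_pos"])
print(o['time'],P.round(1),np.round(o['joint_positions'],2),o['grip_width']);n=-Rm[:,0];print("n",n.round(3),"slant",np.degrees(np.arcsin(-n[2])))
L=P+75.6*n;print("lens",L.round(1),"aim at z60",(L+n*(60-L[2])/n[2]).round(1),"dist",(L[2]-60)/-n[2])
c=cam("wrist");save("aimw",c["img"]);s=cam("scene");save("aims",s["img"]);rs={}
for nm,cc in(("wrist",c),("scene",s)):
    for q in("nose","used_mouth"):
        for d in pinpoint(q,nm)[:2]: print(nm,q,round(d["p"],2),np.round(d["at"]),onz(cc,d["at"],60).round(1))
    print("pred lens",proj(cc,L).round(0),"mouth",proj(cc,[560.5,39,60]).round(0))
save("aim",np.hstack([cv2.resize(c["img"],(400,250)),cv2.resize(s["img"][100:300,220:540],(400,250))]))
E
python3 p.py
```

```text
8.775 [443.3  50.9 191.1] [-0.07  0.73  1.27  0.02  1.96 -1.56] 39.685308819746695
n [ 0.672 -0.055 -0.738] slant 47.600984574815776
lens [494.1  46.7 135.3] aim at z60 [562.6  41.1  60. ] dist 101.96954986729742
wrist nose 0.68 [171. 409.] [290.5 157.9  60. ]
pred lens [[320. 393.]] mouth [[317. 510.]]
scene nose 0.83 [152. 253.] [279.1 134.5  60. ]
scene nose 0.56 [187. 305.] [469.5  99.6  60. ]
scene used_mouth 0.71 [216. 327.] [564.7  44.9  60. ]
pred lens [[302. 186.]] mouth [[324. 217.]]
```

View pics/aim.png

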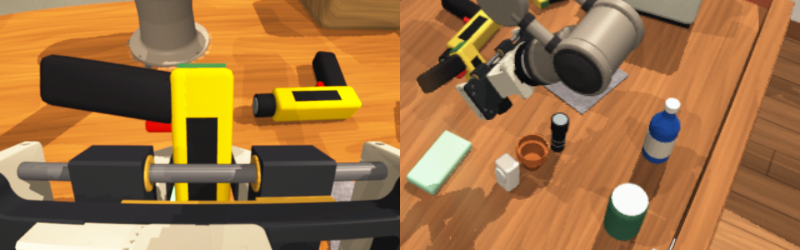

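The wrist view shows the barrel held square in the jaws. The scene view shows the nose above the open dish, aimed within about 2 mm of the middle, at a slant of 47.6° and about 100 mm away. I'll hold it there.

Request:
play_rows --rows '[[[0, -0.04, 0], [0, 0, 0]], [[0, 0, 0], [0, 0, 0]], [[0, 0, 0], [0, 0, 0]], [[0, 0, 0], [0, 0, 0]], [[0, 0, 0], [0, 0, 0]], [[0, 0, 0], [0, 0, 0]], [[0, 0, 0], [0, 0, 0]], [[0, 0, 0], [0, 0, 0]], [[0, 0, 0], [0, 0, 0]], [[0, 0, 0], [0, 0, 0]], [[0, 0, 0], [0, 0, 0]], [[0, 0, 0], [0, 0, 0]]]'

```text
time: 10.58
tool_pos: [443.0, 48.8, 190.7]
tcp_rot: [3.138, -0.833, 3.058]
contact_force: [0.6, 0.1, -1.6]
grip_width: 39.7
finger_force: 30.0
```

Request:
play_rows --rows '[[[0, 0, 0], [0, 0, 0]], [[0, 0, 0], [0, 0, 0]], [[0, 0, 0], [0, 0, 0]], [[0, 0, 0], [0, 0, 0]]]'

```text
time: 11.08
tool_pos: [443.0, 48.8, 190.6]
tcp_rot: [3.138, -0.833, 3.058]
contact_force: [-0.0, -0.2, -1.7]
grip_width: 40.0
finger_force: 30.0
```

Request:
play_rows --rows '[[[0.32, 1, 0], [0, 0, 0]], [[0.32, 1, 0], [-0.087, -0.99, 0]], [[0.32, 1, 0], [-0.087, -0.99, 0]], [[0.32, 1, 0], [-0.087, -0.99, 0]], [[0.32, 1, 0], [-0.087, -0.99, 0]], [[0.32, 1, 0], [-0.087, -0.99, 0]], [[0.32, 1, 0], [-0.087, -0.99, 0]], [[0.32, 1, 0], [0, 0, -0.64]], [[0.32, 1, 0], [0, 0, -0.64]], [[0.32, 1, 0], [0, 0, -0.64]], [[0, 0.1, -1], [0, 0, -0.64]], [[0, 0, -1], [0, 0, 0]]]'

```text
time: 12.58
tool_pos: [538.5, 352.3, 129.7]
tcp_rot: [-3.141, -0.001, 2.699]
contact_force: [-0.8, 0.3, -2.2]
grip_width: 39.9
finger_force: 30.0
```

Request:
play_rows --rows '[[[0, 0, -1], [0, 0, 0]], [[0, 0, -1], [0, 0, 0]], [[0, 0, -0.7], [0, 0, 0]], [[0, 0, -0.4], [0, 0, 0]], [[0, 0, 0], [0, 0, 0]], [[0, 0, 0], [0, 0, 0]]]'

```text
time: 13.32
tool_pos: [539.6, 352.1, 38.7]
tcp_rot: [3.14, 0.001, 2.699]
contact_force: [0.2, 0.0, -1.6]
grip_width: 39.7
finger_force: 30.0
```

Now 16 mm more, slowly at the end.

Request:
play_rows --rows '[[[0, 0, -0.3], [0, 0, 0]], [[0, 0, -0.13], [0, 0, 0]], [[0, 0, -0.07], [0, 0, 0]], [[0, 0, -0.03], [0, 0, 0]], [[0, 0, -0.03], [0, 0, 0]], [[0, 0, 0], [0, 0, 0]]]'

```text
time: 14.08
tool_pos: [538.9, 351.8, 21.7]
tcp_rot: [3.142, 0.0, 2.699]
contact_force: [-2.5, -2.0, 5.2]
grip_width: 40.1
finger_force: 30.0
```

Request:
play_rows --rows '[[[0, 0, 0], [0, 0, 0]], [[0, 0, 0], [0, 0, 0]], [[0, 0, 0], [0, 0, 0]], [[0, 0, 0], [0, 0, 0]], [[0, 0, 0.3], [0, 0, 0]], [[0, 0, 0.8], [0, 0, 0]], [[0, 0, 1], [0, 0, 0]], [[-0.5, 0, 1], [0, 0, 0]], [[-0.5, 0, 1], [0, 0, 0]], [[-0.2, 0, 1], [0, 0, 0]], [[0, 0, 1], [0, 0, 0]], [[0, 0, 1], [0, 0, 0]]]' --hand 1

```text
time: 15.58
tool_pos: [502.8, 351.8, 235.7]
tcp_rot: [3.141, 0.001, 2.7]
contact_force: [0.1, 0.2, 0.2]
grip_width: 92.1
finger_force: 0.0
```

Request:
play_rows --rows '[[[0, 0, 0], [0, 0, 0]], [[0, 0, 0], [0, 0, 0]]]'

```text
time: 15.82
tool_pos: [502.6, 351.6, 233.2]
tcp_rot: [-3.141, -0.001, 2.699]
contact_force: [0.6, -0.1, -0.5]
grip_width: 91.6
finger_force: 0.0
```

```bash
python3 th.py; python3 - <<'E'
from h import *
c=cam("top");im=c["img"]
save("top2",cv2.resize(im[150:250,220:380],(800,500),interpolation=cv2.INTER_CUBIC))
E
```

```text
15.825 [502.6 351.6 233.2] [-180.    -0.   154.7] [ 0.49  0.51  1.27  0.    1.36 -0.64]
nose 0.72 [274. 335.] [607.7 317.9  22. ]
nose 0.72 [50. 66.] [258.8 169.6  22. ]
thermo 0.72 [  7. 170.] [268.5 286.1   4. ]
thermo 0.67 [200. 337.] [531.7 356.4   4. ]
[  71    0  124   52 2928] ((281.7077941894531, 253.00152587890625), (124.09093475341797, 47.6779899597168), 61.587833404541016)
[ 504   22  124  142 2697] ((514.9498291015625, 631.1790771484375), (123.90316009521484, 120.87367248535156), 5.630399227142334)
[ 319  145   39  115 3218] ((528.372314453125, 357.9586181640625), (40.459232330322266, 124.10572052001953), 64.50402069091797)
```

View pics/top2.png

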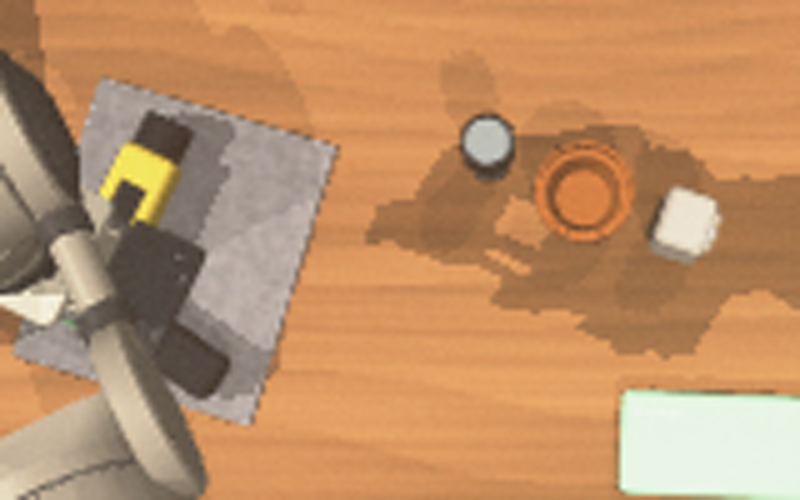

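The thermometer lies flat with its underside mid-point about 2 mm from the mat's centre, same side as before. The amber dish, at crop pixel (585,193), and its neighbours haven't moved. Next, the dish.

Request:
play_rows --rows '[[[0.12, -0.97, 0], [0, 0, -0.9]], [[0.12, -0.97, 0], [0, 0, -0.9]], [[0.12, -0.97, 0], [0, 0, -0.9]], [[0.12, -0.97, 0], [0, 0, -0.9]], [[0.12, -0.97, 0], [0, 0, -0.9]], [[0.12, -0.97, 0], [0, 0, -0.9]], [[0.12, -0.97, 0], [0, 0, -0.9]], [[0.12, -0.97, 0], [0, 0, -0.9]], [[0.12, -0.97, 0], [0, 0, -0.9]], [[0.12, -0.97, 0], [0, 0, -0.9]], [[0.12, -0.97, 0], [0, 0, -0.9]], [[0.12, -0.97, 0], [0, 0, -0.8]]]'

```text
time: 17.58
tool_pos: [546.2, 1.6, 233.4]
tcp_rot: [-3.141, 0.0, 1.201]
contact_force: [-0.1, 0.0, 0.1]
grip_width: 92.1
finger_force: 0.0
```

Request:
play_rows --rows '[[[0, 0, 0], [0, 0, 0]], [[0, 0, 0], [0, 0, 0]], [[0, 0, 0], [0, 0, 0]]]'

```text
time: 17.95
tool_pos: [546.1, 3.6, 233.7]
tcp_rot: [-3.141, -0.0, 1.207]
contact_force: [-1.0, 0.5, -0.3]
grip_width: 91.7
finger_force: 0.0
```

```bash
cat > d.py <<'E'
import sys
from h import *
from scipy.optimize import least_squares
q,z=sys.argv[1],float(sys.argv[2])
o=get_obs();c=cam("wrist");print(o["time"],np.round(o["tool_pos"],1),np.degrees(o["tcp_rot"]).round(1),np.round(o["joint_positions"],2))
for d in pinpoint(q.replace("dish","mouth"),"wrist")[:2]: print("mouth",round(d["p"],2),np.round(d["at"]),onz(c,d["at"],z).round(1))
for d in trace(q,"wrist")[:2]:
    pts=np.argwhere(d["mask"]);W=np.array([onz(c,p,z)[:2] for p in pts]);print("mask",round(d["p"],2),len(pts),pts.min(0),pts.max(0),cv2.minEnclosingCircle(W.astype(np.float32)))
for k in("flashlight","bike_light","jar","coaster"):
    for d in pinpoint(k,"wrist")[:1]: print(k,round(d["p"],2),np.round(d["at"]),onz(c,d["at"],0).round(1))
save("d"+q+str(int(o["time"]*10)),c["img"])
E
python3 d.py used_dish 60; ls pics
```

```text
17.95 [546.1   3.6 233.7] [-180.    -0.    69.2] [-0.13  0.39  1.48  0.    1.28  0.23]
mouth 0.93 [149. 321.] [556.9  41.6  60. ]
mask 0.77 3723 [112 291] [180 360] ((561.6080322265625, 41.984981536865234), 33.031982421875)
flashlight 0.98 [ 78. 329.] [589.4 104.4   0. ]
bike_light 0.7 [201. 326.] [538.1 -23.    0. ]
coaster 0.42 [200. 324.] [536.3 -21.1   0. ]
aim.png
aims.png
aimw.png
dused_dish179.png
s1.png
scene.png
t1.png
t2.png
top.png
top2.png
w158.png
w37.png
```

View pics/dused_dish179.png

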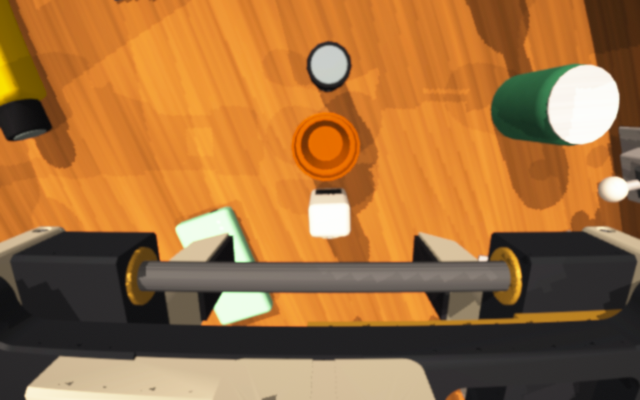

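The picture shows the amber dish at (146,326) with the flashlight at (65,329) and the bike light at (213,329), so the jaw line is square to that row. I'll approach at that yaw.

Request:
play_rows --rows '[[[0.25, 0.63, 0], [0, 0, 0]], [[0.26, 0.63, 0], [0, 0, 0]], [[0, 0, -0.8], [0, 0, 0]], [[0, 0, -1], [0, 0, 0]], [[0, 0, -1], [0, 0, 0]], [[0, 0, -1], [0, 0, 0]], [[0, 0, -0.8], [0, 0, 0]], [[0, 0, -0.6], [0, 0, 0]], [[0, 0, -0.5], [0, 0, 0]], [[0, 0, -0.22], [0, 0, 0]], [[0, 0, 0], [0, 0, 0]], [[0, 0, 0], [0, 0, 0]]]'

```text
time: 19.8
tool_pos: [562.0, 40.4, 56.9]
tcp_rot: [3.14, -0.0, 1.205]
contact_force: [0.4, 0.3, -0.4]
grip_width: 91.8
finger_force: 0.0
```

Request:
play_rows --rows '[[[0, 0, -0.12], [0, 0, 0]], [[0, 0, 0], [0, 0, 0]]]'

```text
time: 20.05
tool_pos: [561.5, 40.3, 52.7]
tcp_rot: [3.141, 0.0, 1.205]
contact_force: [-0.2, 0.1, -0.2]
grip_width: 91.6
finger_force: 0.0
```

Request:
play_rows --rows '[[[0, 0, 0], [0, 0, 0]], [[0, 0, 0], [0, 0, 0]], [[0, 0, 0], [0, 0, 0]], [[0, 0, 0], [0, 0, 0]], [[0, 0, 0], [0, 0, 0]]]' --hand -1

```text
time: 20.68
tool_pos: [561.6, 40.4, 52.7]
tcp_rot: [3.141, -0.0, 1.205]
contact_force: [0.0, -0.5, 0.9]
grip_width: 66.2
finger_force: 30.0
```

Request:
play_rows --rows '[[[0, 0, 0.2], [0, 0, 0]], [[0, 0, 0.6], [0, 0, 0]], [[0, 0, 1], [0, 0, 0]], [[0, 0, 1], [0, 0, 0]], [[0, 0, 1], [0, 0, 0]], [[0, 0, 1], [0, 0, 0]], [[0, -0.5, 0.8], [0, 0, 0]], [[-0.17, -0.9, 0.4], [0, 0, -0.5]], [[-0.17, -0.9, 0], [0, 0, -0.5]], [[-0.17, -0.9, 0], [0, 0, -0.5]], [[-0.17, -0.9, 0], [0, 0, -0.5]], [[-0.17, -0.9, 0], [0, 0, -0.5]]]'

```text
time: 22.18
tool_pos: [535.5, -110.3, 232.7]
tcp_rot: [-3.141, 0.0, 0.854]
contact_force: [-0.1, -0.9, -1.8]
grip_width: 66.4
finger_force: 30.0
```

Request:
play_rows --rows '[[[-0.17, -0.9, 0], [0, 0, -0.5]], [[-0.17, -0.9, 0], [0, 0, -0.5]], [[-0.17, -0.9, 0], [0, 0, -0.5]], [[-0.17, -0.9, 0], [0, 0, -0.5]], [[-0.17, -0.9, 0], [0, 0, -0.5]], [[-0.17, -0.9, 0], [0, 0, -0.5]], [[-0.17, -0.9, 0], [0, 0, -0.5]], [[-0.05, -0.7, 0], [0, 0, 0]], [[0, -0.4, 0], [0, 0, 0]], [[0, 0, 0], [0, 0, 0]], [[0, 0, 0], [0, 0, 0]]]'

```text
time: 23.55
tool_pos: [499.0, -330.8, 232.5]
tcp_rot: [-3.141, -0.0, 0.369]
contact_force: [-0.2, -0.5, -2.1]
grip_width: 66.2
finger_force: 30.0
```

```bash
python3 d.py base_dish 66; ls -t pics|head -1
```

```text
23.55 [ 499.  -330.8  232.5] [-180.    -0.    21.1] [-0.71  0.48  1.32  0.    1.33  0.49]
mouth 0.58 [136. 337.] [ 549.6 -322.9   66. ]
mouth 0.48 [135. 336.] [ 550.  -321.3   66. ]
mask 0.81 4024 [101 300] [173 372] ((547.3140869140625, -322.7801513671875), 33.702884674072266)
flashlight 0.17 [ 52. 378.] [ 646.2 -334.7    0. ]
bike_light 0.84 [45. 79.] [540.2 -24.3   0. ]
jar 0.93 [ 49. 377.] [ 648.3 -332.     0. ]
dbase_dish235.png
```

```bash
python3 - <<'E'
from h import *
a=cv2.imread("pics/dbase_dish235.png")[...,::-1]
save("v9",cv2.resize(a[20:340,200:460],(480,590),interpolation=cv2.INTER_CUBIC))
c=cam("scene");
for d in trace("base_dish","scene")[:1]:
    pts=np.argwhere(d["mask"]);print(d["p"],pts.min(0),pts.max(0),proj(c,[547.3,-322.8,66]),proj(c,[[547.3+33*np.cos(t),-322.8+33*np.sin(t),66] for t in np.arange(0,6.28,.1)]).min(0),proj(c,[[547.3+33*np.cos(t),-322.8+33*np.sin(t),66] for t in np.arange(0,6.28,.1)]).max(0))
E
```

```text
0.73 [323 220] [356 253] [[235.21228098 336.91083169]] [219.33334558 321.80195372] [251.09641983 352.58557352]
```

View pics/v9.png

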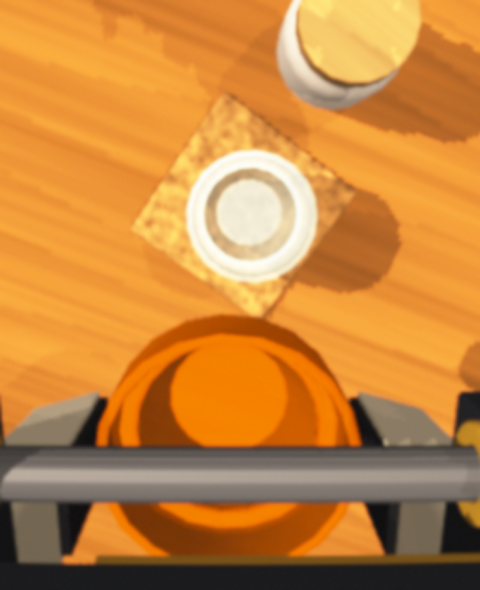

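The picture shows the clear dish centred at (137,336) on the coaster, with the jar beyond it. The amber dish is held level in the jaws. I'll move over the clear dish.

Request:
play_rows --rows '[[[0.5, 0.1, 0], [0, 0, 0]], [[0.7, 0.1, 0], [0, 0, 0]], [[0.37, 0.06, 0], [0, 0, 0]], [[0, 0, -0.7], [0, 0, 0]], [[0, 0, -1], [0, 0, 0]], [[0, 0, -0.9], [0, 0, 0]], [[0, 0, -0.7], [0, 0, 0]], [[0, 0, -0.35], [0, 0, 0]], [[0, 0, 0], [0, 0, 0]], [[0, 0, 0], [0, 0, 0]]]'

```text
time: 25.25
tool_pos: [546.5, -324.2, 124.2]
tcp_rot: [3.14, -0.001, 0.368]
contact_force: [-0.4, -0.5, -0.2]
grip_width: 66.5
finger_force: 30.0
```

```bash
python3 - <<'E'
from h import *
o=get_obs();print(o["time"],np.round(o["tool_pos"],1),np.round(o["contact_force"],2),np.round(o["moment"],2))
s=cam("scene");save("n1",cv2.resize(s["img"][270:380,170:310],(760,597),interpolation=cv2.INTER_CUBIC))
E
```

```text
25.25 [ 546.5 -324.2  124.2] [-0.39 -0.47 -0.23] [-0.06  0.21 -0.01]
```

View pics/n1.png

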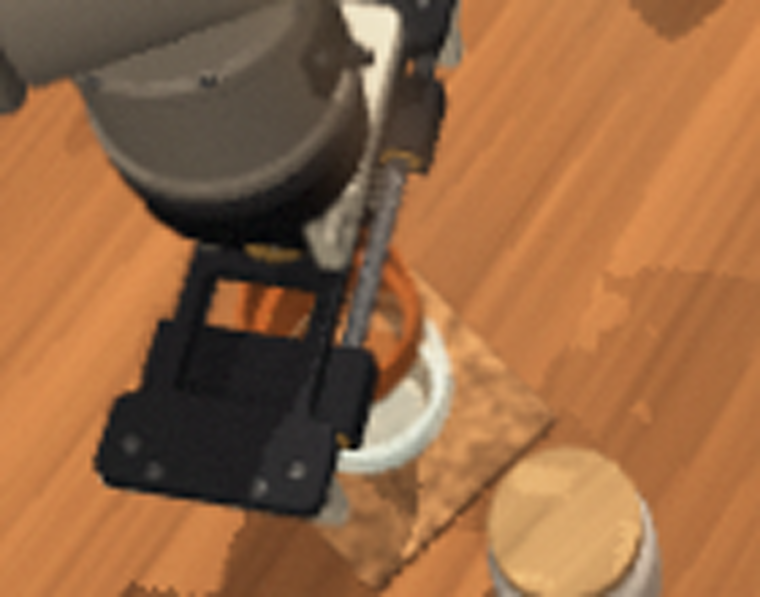

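The amber dish hangs over the clear one with no sideways offset visible. I'll lower it gently.

Request:
play_rows --rows '[[[0, 0.03, -0.2], [0, 0, 0]], [[0, 0, -0.3], [0, 0, 0]], [[0, 0, -0.2], [0, 0, 0]], [[0, 0, -0.15], [0, 0, 0]], [[0, 0, -0.1], [0, 0, 0]], [[0, 0, 0], [0, 0, 0]], [[0, 0, 0], [0, 0, 0]]]'

```text
time: 26.18
tool_pos: [546.1, -323.0, 94.9]
tcp_rot: [3.141, -0.0, 0.368]
contact_force: [1.2, -0.5, -2.0]
grip_width: 66.4
finger_force: 30.0
```

Request:
play_rows --rows '[[[0, 0, -0.1], [0, 0, 0]], [[0, 0, -0.1], [0, 0, 0]], [[0, 0, -0.07], [0, 0, 0]], [[0, 0, 0], [0, 0, 0]], [[0, 0, 0], [0, 0, 0]]]'

```text
time: 26.8
tool_pos: [545.9, -322.9, 86.6]
tcp_rot: [3.142, 0.0, 0.368]
contact_force: [0.1, -0.5, -2.7]
grip_width: 66.5
finger_force: 30.0
```

No contact so far. About 4 mm left.

Request:
play_rows --rows '[[[0, 0, -0.05], [0, 0, 0]], [[0, 0, -0.04], [0, 0, 0]], [[0, 0, -0.03], [0, 0, 0]], [[0, 0, 0], [0, 0, 0]], [[0, 0, 0], [0, 0, 0]]]'

```text
time: 27.42
tool_pos: [546.1, -323.0, 83.0]
tcp_rot: [3.141, -0.0, 0.368]
contact_force: [1.2, 0.0, -1.3]
grip_width: 66.4
finger_force: 30.0
```

Request:
play_rows --rows '[[[0, 0, -0.03], [0, 0, 0]], [[0, 0, 0], [0, 0, 0]], [[0, 0, 0], [0, 0, 0]]]'

```text
time: 27.8
tool_pos: [546.4, -323.1, 82.7]
tcp_rot: [3.14, -0.001, 0.368]
contact_force: [1.3, -0.4, 4.7]
grip_width: 66.2
finger_force: 30.0
```

Contact at 82.7 mm, exactly the nested height. I'll release and go straight up.

Request:
play_rows --rows '[[[0, 0, 0], [0, 0, 0]], [[0, 0, 0], [0, 0, 0]], [[0, 0, 0], [0, 0, 0]], [[0, 0, 0], [0, 0, 0]], [[0, 0, 0.2], [0, 0, 0]], [[0, 0, 0.4], [0, 0, 0]], [[0, 0, 0.8], [0, 0, 0]], [[0, 0, 1], [0, 0, 0]], [[0, 0, 1], [0, 0, 0]], [[0, 0, 1], [0, 0, 0]], [[-0.6, 0, 0.6], [0, 0, 0]], [[-0.6, 0, 0], [0, 0, 0]]]' --hand 0.75

```text
time: 29.3
tool_pos: [510.2, -323.4, 235.0]
tcp_rot: [3.137, -0.002, 0.368]
contact_force: [-0.1, 0.3, -0.4]
grip_width: 80.3
finger_force: 0.0
```

Request:
play_rows --rows '[[[-0.8, 0, 0], [0, 0, 0]], [[0, 0, 0], [0, 0, 0]], [[0, 0, 0], [0, 0, 0]]]'

```text
time: 29.68
tool_pos: [486.5, -323.1, 232.8]
tcp_rot: [3.14, -0.001, 0.367]
contact_force: [-0.8, 0.5, -0.6]
grip_width: 80.4
finger_force: 0.0
```

```bash
python3 - <<'E'
from h import *
o=get_obs();print(o["time"],np.round(o["tool_pos"],1),o["contact_force"])
w=cam("wrist")
for d in trace("used_dish","wrist")[:1]:
    W=np.array([onz(w,p,90)[:2] for p in np.argwhere(d["mask"])],np.float32);print(d["p"],cv2.minEnclosingCircle(W))
s=cam("scene");t=cam("top")
for k,c in(("scene",s),("top",t)):
  for q in("jar","flashlight","bike_light","thermo","used_dish"):
    for d in spot_in(q,k)[:2]: print(k,q,round(d["p"],2),np.round(d["at"]))
a=cv2.resize(w["img"][40:260,200:460],(400,338));b=cv2.resize(s["img"][290:400,180:310],(400,338))
cc=cv2.resize(s["img"][60:300,180:464],(400,262),interpolation=cv2.INTER_AREA);dd=cv2.resize(t["img"][110:240,220:420],(400,262))
save("fin",np.vstack([np.hstack([a,b]),np.hstack([cc,dd])]))
E
```

```text
29.675 [ 486.5 -323.1  232.8] [-0.75028374  0.50965927 -0.58808701]
0.84 ((546.0065307617188, -322.0589599609375), 33.07270050048828)
scene jar 0.61 [370. 277.]
scene jar 0.15 [236. 306.]
scene flashlight 0.95 [204. 347.]
scene bike_light 0.76 [237. 308.]
scene thermo 0.96 [148. 360.]
scene thermo 0.61 [120. 274.]
scene used_dish 0.71 [334. 235.]
top jar 0.67 [206. 247.]
top flashlight 0.41 [177. 318.]
top bike_light 0.49 [194. 356.]
top thermo 0.77 [284. 246.]
top thermo 0.71 [207. 245.]
top used_dish 0.55 [190. 449.]
```

View pics/fin.png

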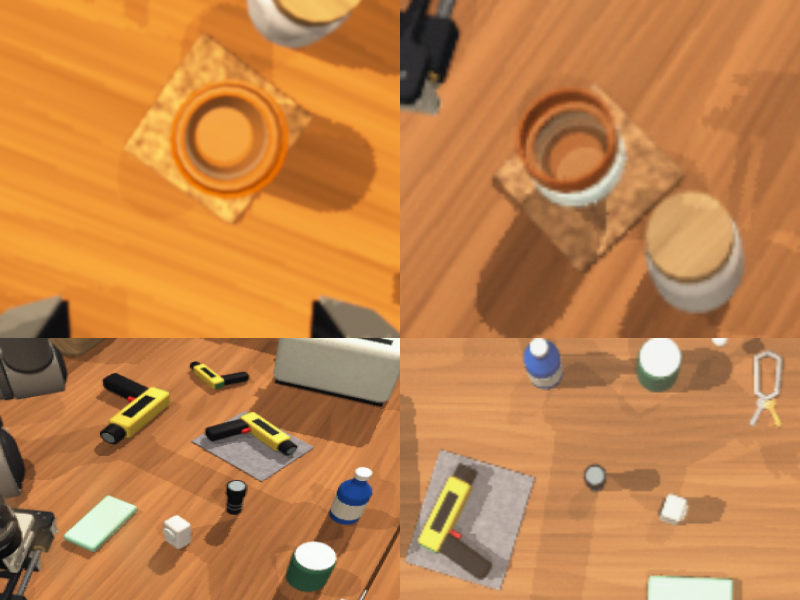

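The amber dish sits level and fully home in the clear dish on the coaster, at (134,230) in the upper-left panel. The thermometer is in the middle of its mat and the bystanders are where they were.

```bash
python3 -c "
from plant import bot
print(bot.close_job())"
```

```text
the job is handed in; nothing more can be done
None
```

The job is done and handed in at about 30 s: I held the thermometer on the amber dish's mouth for over 2 s (about 48° slant, lens about 10 cm away), laid it back on the middle of its mat, then nested the amber dish fully home in the clear one, with the bystanders where they were in the last pictures.

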